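# Set the steam valve of the table-top kettle

### The job

Set the steam to the kettle: wind the valve's handwheel clockwise (seen from above) by its revolving handle until it comes to its stop, fully closed, then back it off counter-clockwise exactly two full turns from the stop. Finish with the gripper still holding the handle there, and leave the pan, bowl, slate and spoon on the counter where they are.

Things in the scene. Friction and masses are not known exactly. Their poses are not given: they have to be found in the camera images.
- valve_foot (a point): point on the counter straight below the upright axis of the steam valve's handwheel. The valve is bronze, on a steel pipe (34 mm thick, axis 55 mm up) that runs along this point's y axis. On the pipe: a pressure gauge 105 mm along +y (top 143 mm up), a bend down into the counter at 170 mm along +y, a step up to 150 mm at 165 mm along -y, then the kettle. All is fixed.
- kettle_foot (a point): point on the counter under the centre of the fixed round steel kettle, 290 mm across and 245 mm high, 370 mm along valve_foot's -y. A thin drain pipe with a bronze trap, 100 mm high, stands 160 mm beyond it. Keep the arm clear of both.
- valve_wheel (a joint): opening of the valve in rad: 0 = closed on its stop, grows counter-clockwise seen from above, 6.283 per turn (two turns = 12.566), end at four turns. Starts 0.5 to 1.5 turns open. Level five-spoke dark steel wheel, 123 mm across, rim 13 mm thick, its middle 165 mm above the counter when closed. Steady friction 0.22 N m (4 N at the handle); stays where left; the stop is rigid.
- crank_handle: black upright handle on the rim, 55 mm from the wheel's axis: round, 24 mm thick, 66 mm tall, lower end 7 mm over the rim. Origin: its middle, 211 mm above the counter when closed, rising 3 mm per turn of opening. Spins freely on its pin: carry it round without turning the gripper. It stands in direction (yaw of valve_foot + valve_wheel), so on valve_foot's +x when closed.
- saucepan: small loose steel saucepan, 130 mm across, 75 mm high, long handle to its own +y (tip 206 mm from its centre, 81 mm high); origin under its centre. Leave it alone.
- bowl: small loose white bowl, 100 mm across, 45 mm high; origin under its centre. Leave it alone.
- slate: loose dark serving slate, about 170 by 120 mm, 14 mm thick; origin under its centre. Leave it alone.
- spoon: loose steel spoon 190 mm long, lying flat on the counter along its own x. Leave it alone.

How it is judged:
By the outcome, as a careful person would: the job done as asked, in the order asked, and still so for the second after the job is handed in, while the arm keeps its last pose, push and grip.
It also fails if it takes over 64 s, if anything falls off the work surface, if the arm or the gripper's body presses on something with over 40 N, if the wrist force passes 120 N, or if a joint passes its speed limit or range.

### The arm

A 6-joint arm with a two-finger parallel gripper is mounted at the origin on the work surface. World frame = base frame: x ahead of the robot, y to its left, z up, the work surface at z = 0. Lengths are in m, angles in rad, forces in N, time in s.
With the tool pointing down it reaches from about 0.35 to 0.775 m from the base axis. Payload 5.5 kg.
Tool frame: the origin (TCP) lies between the finger pads; the fingertips stand 22 mm ahead of it and the grasp point (between the pads) lies 3 mm ahead of it; z points along the fingers, y is the line along which they close (so a half turn about z gives the same grasp; the last joint's range is limited). The gripper opens to 85 mm and grips with 20 to 120 N. Pads are 22 mm wide; open, the fingers measure 114 mm over their backs; the gripper's body (76 mm by 85 mm) begins 54 mm behind the grasp point. The pads swing forward as they close: fully open they stand 13 mm farther back than shut.
Start: joints at [1.088, 0.313, 0.046, 1.304, 0, 1.431], TCP at [0.193, 0.542, 0.253] pointing down, gripper open.
Joint ranges: [-2.76, 2.76], [-0.86, 1.69], [-1.03, 1.26], [-2.2, 2.34], [-1.47, 1.5], [-3.14, 3.14]. Speed limits (rad/s): [2.57, 2.57, 3.14, 3.14, 3.14, 3.14].

### API

Orientations are given as a unit quaternion [x, y, z, w].
In Python, from workcell import r, jaws, planner, optics gives the robot as it stands. Calls block until the motion is done:
- r.move_to(position, orientation): joint-space move of the TCP to a pose.
- r.move_l(position, orientation=None, max_speed=0.15): straight line of the TCP; orientation=None keeps the orientation; max_speed is the mean speed in m/s.
- r.movej(angles): joint-space move.
- jaws.command_gripper(opening, grip_force=None): finger opening in m; grip_force is the grip in N (None keeps the last); returns when the fingers have stopped.
- r.hold(seconds).
- planner.solve_ik(position, orientation): joint angles nearest the present ones, or None.
- r.get_state(): the state.
- optics.grab_frame(name): name is "side" or "top" or "wrist"; returns a dict with "image" (480x640x3 uint8, blue, green, red), "camera_matrix" (3x3 intrinsics, pixels), "xyz" and "attitude" of the camera in the world; the wrist camera has in their place "mount" (4x4, takes a point from camera to tool coordinates, whose origin is the TCP and whose axes are the flange's). Camera axes: x right, y up, looking along -z (the intrinsics and any distortion apply to the point x, -y, -z); pixel columns grow to the right and rows downward; lengths in m; the calibration is good to about 2 mm. A picture is of the moment at which its call begins: read the wrist's pose just before it. There is no depth.
A pose or a line that the arm cannot do raises r.MotionError and nothing moves.
- r.finish_job(): hands the job in; it is judged then, once.
The state is a dict: "time": time; "q": joint angles; "qd": joint speeds; "effort": joint torques, N m; "tcp_pos": TCP position; "tcp_rot": TCP orientation; "wrist_force": force on the tool from outside, world axes, zero at the start; "moment": the same for the moment, N m; "finger_gap": finger opening in m; "gripper_force": force on a finger pad.
Only numpy, scipy, OpenCV 4.12 (cv2) and the standard library are available. Lean on these libraries where they do the work, as an engineer would, in place of code of your own. Each camera call takes 0.05 s, during which the arm holds its last target. There are 200 camera calls.

## Working session

There is one attempt and no reset: what is moved stays moved. The work goes in short steps, each a Python script; the robot and the scene stay as the last script left them, time stands still between calls to the robot, and variables do not carry over. Pictures are saved under pics/ and viewed, at most 10 in all, crops included, and the job is handed in when it is done.

```bash
ls; mkdir -p pics; python3 - <<'E'
from workcell import r,jaws,planner,optics
import cv2,numpy as np
for n in ("side","top"):
    f=optics.grab_frame(n); cv2.imwrite(f"pics/{n}0.png",f["image"])
    print(n,{k:np.round(v,4).tolist() if not isinstance(v,str) else v for k,v in f.items() if k!="image"})
s=r.get_state(); print(s)
E
```

```text
pics
side {'camera_matrix': [[511.8935, 0.0, 323.1779], [0.0, 511.8935, 231.7168], [0.0, 0.0, 1.0]], 'xyz': [0.4073, 0.6777, 0.9033], 'attitude': [-0.0389, 0.3392, 0.9359, -0.0868]}
top {'camera_matrix': [[584.8857, 0.0, 314.4939], [0.0, 584.8857, 242.6353], [0.0, 0.0, 1.0]], 'xyz': [0.4022, 0.0272, 1.2861], 'attitude': [-0.0594, 0.0416, 0.7127, -0.6977]}
{'time': 0.1, 'q': array([ 1.08841031e+00,  3.13958987e-01,  4.50705214e-02,  1.30362293e+00,
       -1.85079333e-05,  1.43118624e+00]), 'qd': array([-4.50872327e-05, -3.10079200e-03,  2.09895047e-03,  1.63139859e-04,
       -1.67356321e-03, -1.72322197e-03]), 'effort': array([ 4.53287299e-03, -4.81725097e+01,  2.99244457e+01,  1.26770558e-02,
        2.69400886e-06,  2.14187179e-05]), 'tcp_pos': array([0.19307275, 0.54114959, 0.25246984]), 'tcp_rot': array([ 1.70550075e-01,  9.85348637e-01, -8.19227411e-04, -2.53602632e-04]), 'wrist_force': array([-0.36908302,  0.40232678,  0.00641254]), 'moment': array([ 0.00243514, -0.0102731 ,  0.00117944]), 'gripper_force': 0.0, 'finger_gap': 0.08552517828336545}
```

View pics/side0.png

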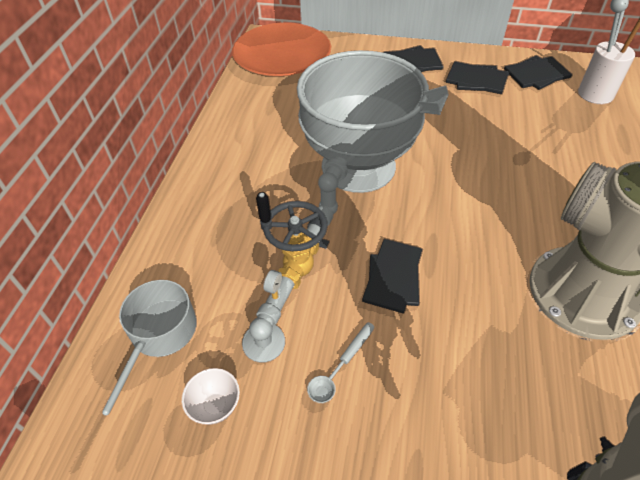

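View pics/top0.png

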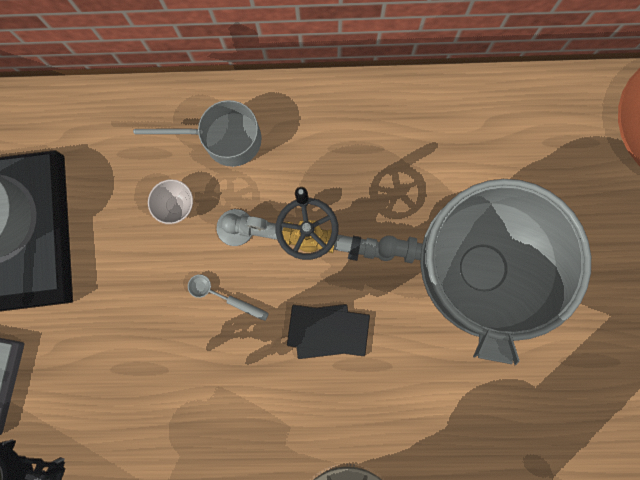

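Side view: the wheel hub is at about (294,221), and the upright black handle runs from (263,195) to (264,220). Top view: the hub is at about (307,228) and the handle top at (301,191), so the handle stands roughly along world +x. The pipe bend is at (235,228), the kettle is centred at about (507,260), and the slate, spoon, bowl and pan are clear of the wheel.

```bash
cat > h.py <<'E'
import numpy as np,cv2
from scipy.spatial.transform import Rotation as R
def ray(f,uv):
    K=f["camera_matrix"]; uv=np.atleast_2d(np.asarray(uv,float))
    d=np.c_[(uv[:,0]-K[0,2])/K[0,0],-(uv[:,1]-K[1,2])/K[1,1],-np.ones(len(uv))]
    return np.array(f["xyz"]),R.from_quat(f["attitude"]).apply(d)
def plane(f,uv,z):
    o,d=ray(f,uv); return o+d*((z-o[2])/d[:,2])[:,None]
def circ(p):
    A=np.c_[2*p[:,:2],np.ones(len(p))]; s=np.linalg.lstsq(A,(p[:,:2]**2).sum(1),rcond=None)[0]
    return s[:2],np.sqrt(s[2]+s[0]**2+s[1]**2)
def tri(f1,u1,f2,u2):
    o1,d1=ray(f1,u1);o2,d2=ray(f2,u2);d1,d2=d1[0],d2[0]
    s,t=np.linalg.lstsq(np.c_[d1,-d2],o2-o1,rcond=None)[0]
    a,b=o1+s*d1,o2+t*d2; return (a+b)/2,np.linalg.norm(a-b)
E
python3 - <<'E'
from h import *
from workcell import r,optics
out=[]
for n,(x0,y0,x1,y1),k in (("side",(245,180,340,260),(362,95)),("top",(265,175,350,270),(507,260))):
    f=optics.grab_frame(n); im=f["image"]; g=im.max(2).astype(int); sat=g-im.min(2)
    m=((g<95)&(sat<25)).astype(np.uint8)
    roi=np.zeros_like(m); roi[y0:y1,x0:x1]=m[y0:y1,x0:x1]
    v=cv2.cvtColor(roi*255,cv2.COLOR_GRAY2BGR)[y0:y1,x0:x1]; c=im[y0:y1,x0:x1]
    out.append(cv2.resize(np.hstack([c,v]),(760,290),interpolation=cv2.INTER_NEAREST))
    print(n,"tri guesses",plane(f,[(294,221) if n=="side" else (307,228)],.168).round(4))
    # rim outer points: scan outward from hub
    hub=np.array((294,224) if n=="side" else (307,229)); P=[]
    for a in np.radians(np.arange(0,360,5)):
        pts=[hub+t*np.array([np.cos(a),np.sin(a)]) for t in np.arange(0,38,.5)]
        hit=[p for p in pts if roi[int(round(p[1])),int(round(p[0]))]]
        if hit: P.append(hit[-1])
    W=plane(f,P,.168); keep=np.ones(len(W),bool)
    for _ in range(6):
        cc,rr=circ(W[keep]); e=np.hypot(*(W[:,:2]-cc).T)-rr; keep=abs(e)<max(.002,1.5*np.median(abs(e)))
    print(n,"wheel",cc.round(4),rr.round(4),keep.sum())
cv2.imwrite("pics/crops.png",np.vstack(out))
fs={n:optics.grab_frame(n) for n in("side","top")}
print("handle top",tri(fs["side"],(263,195),fs["top"],(301,191)))
print("hub",tri(fs["side"],(294,221),fs["top"],(307,228)))
t=fs["top"]
# kettle rim extents
print("kettle", plane(t,[(507,260)],.245), "bend",plane(t,[(236,228)],.03))
E
```

```text
side tri guesses [[0.5935 0.0591 0.168 ]]
side wheel [0.5906 0.0678] 0.0614 51
top tri guesses [[0.5924 0.0678 0.168 ]]
top wheel [0.5925 0.0685] 0.0606 60
handle top (array([0.64490693, 0.07430944, 0.24614431]), np.float64(0.005427197689759454))
hub (array([0.59083308, 0.0674332 , 0.17789605]), np.float64(0.0002481413700385639))
kettle [[ 0.51317584 -0.28928469  0.245     ]] bend [[0.61958155 0.22808015 0.03      ]]
```

View pics/crops.png

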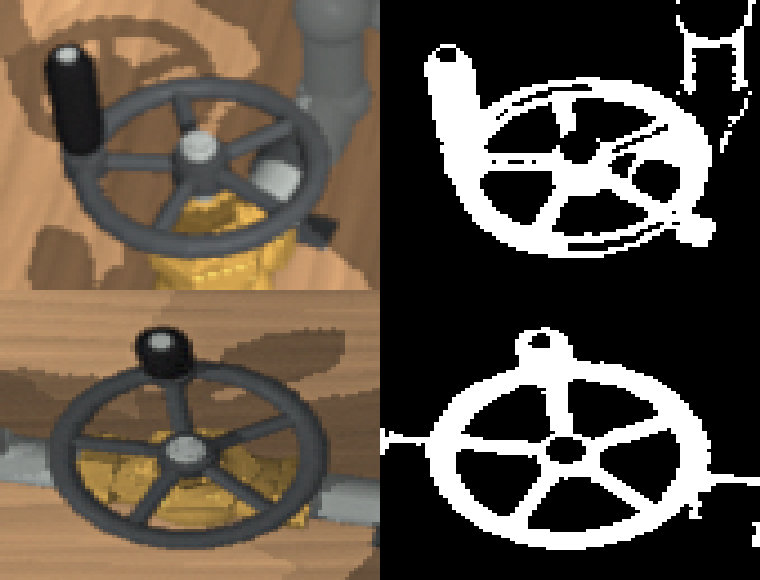

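Both views agree on the wheel centre, about (0.5915, 0.0682). The handle direction is about +6° and the pipe yaw about −12°, so the valve is about 1.05 turns open. Next I'll grasp with the jaws closing tangentially, along y.

```bash
python3 - <<'E'
from h import *
from workcell import r,jaws,planner,optics
for q in ([1,0,0,0],[0,1,0,0]): print(q,[np.round(planner.solve_ik([x,y,.222],q),2) for x,y in((.646,.074),(.53,.07),(.59,.01))])
Q=[0,1,0,0]
r.move_to([.6455,.074,.36],Q); print(r.get_state()["time"])
jaws.command_gripper(.06)
r.move_l([.6455,.074,.223],Q,max_speed=.12)
s=r.get_state(); print(s["time"],s["tcp_pos"].round(4),s["wrist_force"].round(2))
for n in("top","side"): cv2.imwrite(f"pics/{n}1.png",optics.grab_frame(n)["image"])
a=[cv2.imread(f"pics/{n}1.png") for n in("top","side")]
cv2.imwrite("pics/pre.png",np.hstack([cv2.resize(a[0][120:300,220:400],(400,400)),cv2.resize(a[1][130:310,200:380],(400,400))]))
E
```

```text
[1, 0, 0, 0] [array([-0.01,  0.47,  0.2 ,  1.3 ,  0.  ,  3.13]), array([-0.02,  0.25, -0.12,  1.2 ,  0.  ,  3.12]), array([-0.12,  0.35,  0.02,  1.24,  0.  ,  3.02])]
[0, 1, 0, 0] [array([-0.01,  0.47,  0.2 ,  1.3 ,  0.  , -0.01]), array([-0.02,  0.25, -0.12,  1.2 ,  0.  , -0.02]), array([-0.12,  0.35,  0.02,  1.24,  0.  , -0.12])]
2.65
4.3167 [0.646 0.074 0.224] [-0.37  0.18 -0.03]
```

View pics/pre.png

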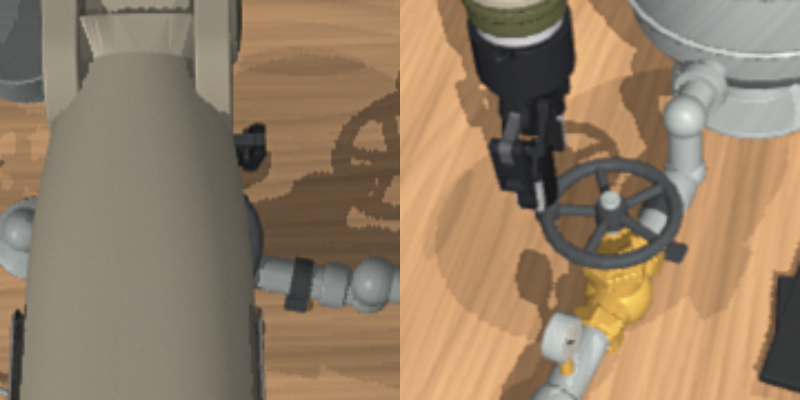

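The arm hides the wheel in the top view. In the side view the fingers come down over the handle (crop about (520,170)) with the wheel undisturbed. Next I'll close the jaws and turn a short test arc clockwise, watching forces.

```bash
cat >> h.py <<'E'
from workcell import r,jaws
C=np.array([.5915,.0682]); Q=[0,1,0,0]
def pt(th,rad,z,c=C): return [c[0]+rad*np.cos(th),c[1]+rad*np.sin(th),z]
def polar(s,c=C):
    d=s["tcp_pos"][:2]-c; th=np.arctan2(d[1],d[0]); u=d/np.linalg.norm(d); F=s["wrist_force"]
    return th,np.linalg.norm(d),F[:2]@u,F[:2]@np.array([-u[1],u[0]]),F[2]
E
python3 - <<'E'
from h import *
jaws.command_gripper(.0,40); r.hold(.2)
s=r.get_state(); print(s["time"],s["finger_gap"],s["gripper_force"],np.round(polar(s),3),s["moment"].round(2))
th=polar(s)[0]; z=s["tcp_pos"][2]
for k in range(1,7):
    t=th-k*np.radians(10); r.move_l(pt(t,.055,z-.003*k*10/360),Q,max_speed=.06)
    s=r.get_state(); print(round(s["time"],2),s["tcp_pos"].round(4),np.round(np.r_[t,polar(s)],3),s["moment"].round(2),round(s["finger_gap"],4))
E
```

```text
5.0333 0.0234402659769727 39.174480842775665 [ 0.112  0.055 -0.155  2.346  3.489] [ 0.35  0.11 -0.  ]
5.34 [0.646  0.0646 0.2232] [-0.063 -0.067  0.055 -2.524  1.226  2.581] [0.41 0.48 0.02] 0.0232
5.65 [0.6445 0.0551 0.2231] [-0.237 -0.242  0.055 -3.091  0.422  3.429] [0.4  0.64 0.01] 0.0231
5.96 [0.6415 0.0462 0.223 ] [-0.412 -0.414  0.055 -3.898  1.457  3.349] [0.58 0.68 0.03] 0.0232
6.27 [0.637  0.038  0.2229] [-0.587 -0.586  0.055 -5.396  1.48   1.237] [0.8  0.67 0.04] 0.0231
6.58 [0.6312 0.0306 0.2229] [-0.761 -0.758  0.055 -4.348  1.292  1.351] [0.92 0.52 0.04] 0.023
6.88 [0.6243 0.0244 0.2228] [-0.936 -0.928  0.055 -4.706  1.823  1.684] [ 1.04  0.37 -0.02] 0.0233
```

```bash
python3 - <<'E'
from h import *
s=r.get_state(); t=-.936; z0=.2233; log=[]
def go(t,v):
    r.move_l(pt(t,.055,z0+.003*(t-.112)/2/np.pi),Q,max_speed=v); s=r.get_state(); p=polar(s)
    log.append(np.r_[s["time"],t,p[0]+2*np.pi*round((t-p[0])/2/np.pi),p[1:],s["finger_gap"]]); return log[-1]
while t>-6.2:
    t-=np.radians(15); L=go(t,.1)
    if abs(L[4])>20 or L[5]>12 or abs(L[3+0]-.055)>.006 : print("early",L.round(3)); break
    if max(abs(L[4:7]))>25: break
n=len(log)
if L[5]<12:
  while t>-6.95:
    t-=np.radians(2.5); L=go(t,.05)
    if L[5]>15: break
np.set_printoptions(suppress=True,linewidth=150)
print(np.array(log)[list(range(0,n,3))+list(range(n,len(log)))].round(3))
s=r.get_state(); print(s["tcp_pos"].round(4),s["wrist_force"].round(1),s["moment"].round(2))
E
```

```text
[[ 7.175 -1.198 -1.193  0.055 -3.703  0.352  2.235  0.023]
 [ 8.05  -1.983 -1.974  0.055 -3.214  0.929  1.995  0.023]
 [ 8.925 -2.769 -2.769  0.056  3.359  0.591  7.292  0.023]
 [ 9.8   -3.554 -3.559  0.056  3.038  0.089  7.379  0.023]
 [10.675 -4.339 -4.35   0.056  1.779 -0.116  6.29   0.023]
 [11.55  -5.125 -5.135  0.055  0.444 -0.305  5.355  0.023]
 [12.425 -5.91  -5.92   0.055 -1.369 -0.469  4.784  0.023]
 [13.258 -6.477 -6.471  0.055 -1.928  1.622  5.522  0.023]
 [13.508 -6.521 -6.496  0.055 -2.249  6.064  5.284  0.023]
 [13.758 -6.565 -6.51   0.055 -1.532  9.841  5.138  0.023]
 [14.008 -6.608 -6.524  0.055 -1.805 15.181  4.168  0.023]]
[0.6445 0.0552 0.2202] [ 1.9 15.2  4.2] [ 3.11 -0.42 -0.05]
```

The stop was met at about −6.48 rad, where the pipe yaw predicted it, and the force rose to 15 N. Extrapolating the compliance to zero load gives an angle of −6.477. Now I'll back off exactly 4π.

```bash
python3 - <<'E'
from h import *
from workcell import optics
np.set_printoptions(suppress=True,linewidth=150)
cv2.imwrite("pics/stop.png",optics.grab_frame("side")["image"])
t0=-6.477; T=t0+4*np.pi; zs=.2202; log=[]
def go(t,v):
    r.move_l(pt(t,.055,zs+.003*(t-t0)/2/np.pi),Q,max_speed=v); s=r.get_state(); p=polar(s)
    th=p[0]+2*np.pi*round((t-p[0])/2/np.pi)
    log.append(np.r_[s["time"],t,th,p[1:],s["finger_gap"],th+.0031*p[3]]); return log[-1]
for t in np.r_[np.linspace(t0,T-.1,49),T-.05,T-.02]:
    L=go(t,.1 if t<T-.1 else .05)
    if max(abs(L[4:7]))>25: print("high",L.round(3)); break
else:
    r.hold(.3)
    for _ in range(4):
        e=T-log[-1][-1]
        if e<.004: break
        t+=min(e,.02); go(t,.05); r.hold(.2)
A=np.array(log); print(np.vstack([A[:-6:5],A[-6:]]).round(3)); s=r.get_state(); p=polar(s); print(s["time"],np.round(p,3),s["tcp_pos"].round(4),"target",T-4*np.pi+2*np.pi)
cv2.imwrite("pics/end.png",optics.grab_frame("side")["image"])
a=[cv2.resize(cv2.imread(f"pics/{n}.png")[175:265,245:345],(400,360),interpolation=cv2.INTER_CUBIC) for n in("stop","end")]
cv2.imwrite("pics/cmp.png",np.hstack(a))
E
```

```text
[[14.308 -6.477 -6.456  0.055 -1.525  3.27   5.87   0.023 -6.446]
 [15.767 -5.178 -5.177  0.055 -0.609  0.324  4.13   0.023 -5.176]
 [17.225 -3.88  -3.876  0.056  4.809 -0.585  8.14   0.023 -3.878]
 [18.683 -2.581 -2.568  0.056  2.037 -0.065  7.289  0.023 -2.569]
 [20.142 -1.283 -1.282  0.055 -2.082 -0.568  6.668  0.023 -1.284]
 [21.6    0.016  0.009  0.055 -1.683 -0.326  6.636  0.023  0.008]
 [23.058  1.314  1.316  0.055  2.239 -0.533  6.883  0.023  1.314]
 [24.517  2.613  2.622  0.056  2.955 -0.637  8.657  0.023  2.62 ]
 [25.975  3.912  3.921  0.056  0.881 -0.044  7.417  0.023  3.921]
 [27.433  5.21   5.203  0.055 -1.369 -0.433  7.416  0.023  5.202]
 [28.7    6.039  6.013  0.055 -0.331 -3.184  7.515  0.023  6.003]
 [28.95   6.069  6.039  0.055 -1.282 -3.794  7.308  0.023  6.027]
 [29.5    6.089  6.056  0.055 -0.742 -3.95   7.728  0.023  6.044]
 [29.95   6.109  6.076  0.055 -1.002 -3.57   5.864  0.023  6.064]
 [30.4    6.129  6.095  0.055 -0.338 -3.241  7.238  0.023  6.085]
 [30.85   6.133  6.098  0.055 -0.211 -3.652  7.489  0.023  6.087]]
31.05 [-0.185  0.055 -1.146 -3.68   7.321] [0.6453 0.0581 0.2259] target -0.19381469282041408
```

View pics/cmp.png

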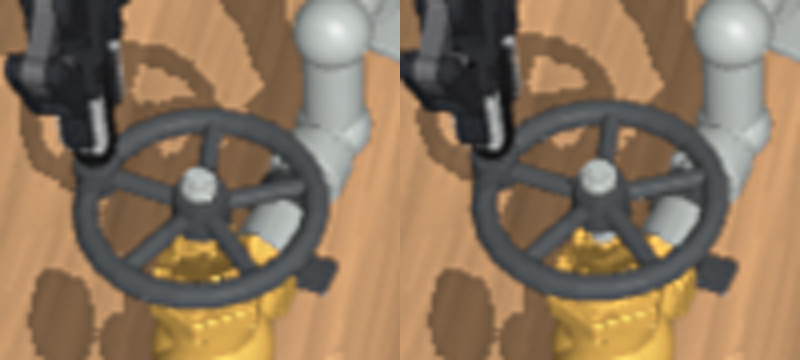

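The two crops show nearly the same spoke angles (hub at (198,183) and (598,178)). The loaded finger compliance showed some hysteresis, so I'll check the spoke directions numerically by ray-casting onto the wheel plane.

```bash
cat > spoke.py <<'E'
from h import *
def spokes(f,im,z):
    x=im.astype(float); g=x.max(2); sat=g-x.min(2)
    vv,uu=np.mgrid[170:270,240:350]; uv=np.c_[uu.ravel(),vv.ravel()].astype(float)
    P=plane(f,uv,z)[:,:2]; G=g[170:270,240:350].ravel(); S=sat[170:270,240:350].ravel()
    m=(G<100)&(S<28)
    # wheel centre: outer rim edge (scan in plane), robust circle fit
    c=np.array([.5906,.0678])
    for _ in range(4):
        d=P-c; rad=np.hypot(*d.T); a=np.arctan2(d[:,1],d[:,0]); E=[]
        for k in np.arange(-180,180,6):
            w=m&(abs(np.degrees(np.angle(np.exp(1j*(a-np.radians(k))))))<3)&(rad<.066)&(rad>.05)
            if w.sum()>2: E.append(P[w][np.argmax(rad[w])])
        E=np.array(E); keep=np.ones(len(E),bool)
        for _ in range(5):
            cc,rr=circ(E[keep]); e=np.hypot(*(E-cc).T)-rr; keep=abs(e)<.0015
        c=cc
    d=P-c; rad=np.hypot(*d.T); a=np.arctan2(d[:,1],d[:,0]); out=[]
    for k in range(5):
        th=-.19+k*2*np.pi/5
        for _ in range(4):
            w=m&(rad>.018)&(rad<.047)&(abs(np.angle(np.exp(1j*(a-th))))<.28)
            wt=np.clip(110-G[w],0,60)*rad[w]; th+=np.sum(wt*np.angle(np.exp(1j*(a[w]-th))))/wt.sum()
        out+=[np.degrees(th),w.sum()]
    return c.round(4),rr.round(4),keep.sum(),np.round(out,1)
E
python3 - <<'E'
from spoke import *
from workcell import optics
f=optics.grab_frame("side")
for n,z in(("side0",.168),("stop",.165),("end",.171)): print(n,*spokes(f,cv2.imread(f"pics/{n}.png"),z))
E
```

```text
side0 [0.5903 0.0676] 0.0617 43 [  9.   81.   78.9  64.  150.6  64.  205.7  92.  295.8  47. ]
stop [0.5916 0.0679] 0.0617 43 [-11.1  81.   61.5  70.  132.1  60.  210.5  71.  274.5  47. ]
end [0.5918 0.0679] 0.0618 44 [ -9.7  82.   62.6  71.  134.   63.  200.3  78.  275.6  43. ]
```

```bash
cat > prof.py <<'E'
from h import *
def proj(f,P):
    c=R.from_quat(f["attitude"]).inv().apply(P-np.array(f["xyz"])); K=f["camera_matrix"]
    return K[0,2]+K[0,0]*c[:,0]/-c[:,2],K[1,2]-K[1,1]*c[:,1]/-c[:,2]
def prof(f,im,z,cen=(.5917,.0679),base=-11):
    x=im.astype(np.float32); S=(x.max(2)-x.min(2))/np.maximum(x.max(2),1); out=[]
    da=np.radians(np.arange(-22,22.1,.25))
    for k in (0,1,2,3,4):
        o=[]
        for rad in np.arange(.024,.049,.002):
            a=np.radians(base+72*k)+da
            u,v=proj(f,np.c_[cen[0]+rad*np.cos(a),cen[1]+rad*np.sin(a),np.full(len(a),z)])
            s=cv2.remap(S,u.astype(np.float32)[None],v.astype(np.float32)[None],cv2.INTER_LINEAR)[0]
            m=s<.28   # low-saturation run nearest the nominal direction, both edges
            i=len(a)//2; js=np.flatnonzero(m)
            if not len(js): o.append((np.nan,np.nan)); continue
            j=js[np.argmin(abs(js-i))]; lo=hi=j
            while lo>0 and m[lo-1]: lo-=1
            while hi<len(a)-1 and m[hi+1]: hi+=1
            w=np.degrees(da[hi]-da[lo]); ok=lo>0 and hi<len(a)-1 and w*rad<.8
            o.append((np.degrees((da[lo]+da[hi])/2) if ok else np.nan,w*rad))
        out.append([q[0] for q in o])
    return np.array(out)
E
python3 - <<'E'
from prof import *
from workcell import optics
np.set_printoptions(suppress=True,linewidth=150)
f=optics.grab_frame("side")
A=prof(f,cv2.imread("pics/stop.png"),.165); B=prof(f,f["image"],.171)
print(A.round(1)); print(B.round(1)); print("diff per spoke",np.nanmedian(B-A,1).round(2),np.nanstd(B-A,1).round(2))
E
```

```text
[[-0.9 -1.6 -1.1 -0.9 -1.8 -1.3 -0.9 -1.1 -0.4  nan  nan  nan  nan]
 [ 1.5  2.   1.8  1.4  1.2  1.   1.   1.1  1.1  1.1  1.   0.9  nan]
 [ 1.5  3.   1.8  0.6  0.4  0.5  0.2  0.4 -0.2 -0.6 -0.1  0.  -0.6]
 [ nan  nan  nan  nan  nan  nan  nan  nan  nan  nan  nan  nan  nan]
 [-2.4 -5.1 -4.9 -4.8 -4.1 -3.8 -3.5 -3.2 -3.7 -3.6 -3.1  nan  nan]]
[[ 0.4 -0.3 -0.2  0.1 -0.2 -0.4 -0.1 -0.2  nan  nan  nan  nan  nan]
 [ 2.4  2.9  3.   2.9  2.6  2.5  2.2  2.3  2.2  2.1  1.9  1.8  nan]
 [ nan  nan  3.2  nan  nan  1.9  1.1  1.1  0.5  0.6  0.1  0.2  0. ]
 [-4.4  nan  nan  nan  nan  nan  nan  nan  nan  nan  nan  nan  nan]
 [-2.9 -3.4 -3.6 -3.6 -3.2 -3.  -2.6 -2.2 -1.9 -2.  -1.9  nan  nan]]
diff per spoke [0.94 1.13 0.75  nan 1.12] [0.26 0.23 0.43  nan 0.61]<stdin>:6: RuntimeWarning: All-NaN slice encountered
  var = nanvar(a, axis=axis, dtype=dtype, out=out, ddof=ddof,
```

The spokes agree that the wheel is 1.0° ± 0.2° past two turns. I'll trim it back gently, closing the loop on the camera, then hand in.

```bash
python3 -W ignore - <<'E'
from prof import *
from workcell import optics
f=optics.grab_frame("side"); A=prof(f,cv2.imread("pics/stop.png"),.165)
err=lambda: np.nanmean(np.nanmedian(prof(f,optics.grab_frame("side")["image"],.171)-A,1)[[0,1,2,4]])
t=6.133; e=err(); print(round(e,2))
for _ in range(7):
    if e<.35: break
    t-=.015; r.move_l(pt(t,.055,.2262),Q,max_speed=.03); r.hold(.3); e=err()
    s=r.get_state(); print(round(t,3),round(e,2),np.round(polar(s),3))
r.hold(.5); s=r.get_state(); im=optics.grab_frame("side")["image"]; cv2.imwrite("pics/final.png",im)
print(s["time"],round(err(),2),np.round(polar(s),3),s["finger_gap"],s["gripper_force"])
E
```

```text
1.02
6.118 1.06 [-0.189  0.055 -1.693 -1.25   7.271]
6.103 1.02 [-0.193  0.055 -0.232 -0.959  7.287]
6.088 1.03 [-0.197  0.055 -0.569  0.998  7.938]
6.073 0.75 [-0.204  0.055 -0.203  3.333  7.439]
6.058 0.11 [-0.216  0.055 -0.809  3.492  7.423]
34.8 0.09 [-0.216  0.055 -0.571  3.647  5.845] 0.02285224009962703 40.9734888758976
```

View pics/final.png

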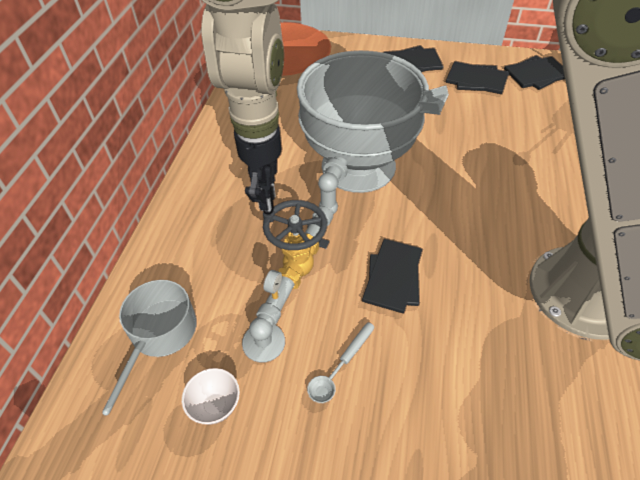

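The gripper holds the handle at about (266,200), and the pan, bowl, slate and spoon are where they started. The wheel is within about 0.1° of two turns, so I'm handing in.

```bash
python3 -c "
from workcell import r
print(r.finish_job())"
```

```text
the job is handed in; nothing more can be done
None
```

The valve was wound clockwise onto its stop, then backed off two full turns to within about 0.1° by camera (after trimming back a 1° overshoot), and handed in at about 35 s with the gripper still holding the handle and the pan, bowl, slate and spoon untouched.

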